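# Load the cup rack and clamp the test panel for a spray-out

### The job

Get the spray-out set ready: lay the green test panel on the bed of the grey jig, push it home against the two side pins and the end pin, and only then swing the hold-down bar over it until the bar rests in its catch. Nest every mixing cup that stands on the worktop upright and fully home in a tapered collar of the rack, one cup to a collar, in any order and before or after the panel. Leave the orange tin, the roll of tape and the bottle where they stand.

Things in the scene. Friction and masses are not known exactly. Their poses are not given: they have to be found in the camera images.
- cup_rack: Fixed rack: aluminium plate 154 (x) x 188 (y) x 8 mm with four blue tapered collars in a 2 x 2 pattern, 78 mm apart along its x and 110 mm apart along its y. Origin: centre of the plate's underside, on the worktop; z up.
- seat_0 (a point): Centre of the floor of one collar of cup_rack (8 mm above the worktop); axes as the rack's. The collar stands 32 mm high above this point; its inner wall is a cone, about 25.5 mm in radius at the floor and 27.5 mm at 21 mm height, then flares to 33 mm at the mouth; outer radius at the mouth 37.5 mm. A cup that is home stands on this floor with about 1 mm of play.
- seat_1 (a point): Centre of the floor of one collar of cup_rack (8 mm above the worktop); axes as the rack's. The collar stands 32 mm high above this point; its inner wall is a cone, about 25.5 mm in radius at the floor and 27.5 mm at 21 mm height, then flares to 33 mm at the mouth; outer radius at the mouth 37.5 mm. A cup that is home stands on this floor with about 1 mm of play.
- seat_2 (a point): Centre of the floor of one collar of cup_rack (8 mm above the worktop); axes as the rack's. The collar stands 32 mm high above this point; its inner wall is a cone, about 25.5 mm in radius at the floor and 27.5 mm at 21 mm height, then flares to 33 mm at the mouth; outer radius at the mouth 37.5 mm. A cup that is home stands on this floor with about 1 mm of play.
- seat_3 (a point): Centre of the floor of one collar of cup_rack (8 mm above the worktop); axes as the rack's. The collar stands 32 mm high above this point; its inner wall is a cone, about 25.5 mm in radius at the floor and 27.5 mm at 21 mm height, then flares to 33 mm at the mouth; outer radius at the mouth 37.5 mm. A cup that is home stands on this floor with about 1 mm of play.
- cup_0: Clear tapered mixing cup with a tint of blue, open at the top, 86 mm high, outer radius 24 mm at the foot and 33 mm at the rim (61 mm wide at 64 mm above the foot), 80 g. Origin: centre of its underside; z towards its rim. All cups are alike, any cup fits any collar. Stands upright on the worktop at the start; may be absent (two to four are there).
- cup_1: Clear tapered mixing cup with a tint of blue, open at the top, 86 mm high, outer radius 24 mm at the foot and 33 mm at the rim (61 mm wide at 64 mm above the foot), 80 g. Origin: centre of its underside; z towards its rim. All cups are alike, any cup fits any collar. Stands upright on the worktop at the start; may be absent (two to four are there).
- cup_2: Clear tapered mixing cup with a tint of blue, open at the top, 86 mm high, outer radius 24 mm at the foot and 33 mm at the rim (61 mm wide at 64 mm above the foot), 80 g. Origin: centre of its underside; z towards its rim. All cups are alike, any cup fits any collar. Stands upright on the worktop at the start; may be absent (two to four are there).
- cup_3: Clear tapered mixing cup with a tint of blue, open at the top, 86 mm high, outer radius 24 mm at the foot and 33 mm at the rim (61 mm wide at 64 mm above the foot), 80 g. Origin: centre of its underside; z towards its rim. All cups are alike, any cup fits any collar. Stands upright on the worktop at the start; may be absent (two to four are there).
- test_panel: Flat test panel, green painted on a brown backing board, 100 (x) x 60 (y) x 12 mm, 120 g, lying on the worktop at the start. Origin: centre of its underside; either way round fits the jig.
- panel_jig: Fixed grey jig; bed plate 10 mm thick, x -82 to +82, y -58 to +46 mm in its frame. Origin on the worktop below the centre of a registered panel; x along the panel's long edge, z up. Brass locating pins, 10 mm diameter, 10 mm above the bed: side pins at (x -40, y +35), (x +40, y +35), end pin at (x +55, y +18) mm: the panel is pushed towards +y against the first two and +x against the last.
- jig_home (a point): Point on the top of the jig's bed (10 mm above the worktop) at which the origin of the panel lies when it touches all three pins; axes as panel_jig. The catch of the bar, two cheeks 32 mm above the worktop, covers x -78 to -69, y -33 to -11 mm; the hinge bracket, 38 mm above the worktop, covers x +62 to +78, y -33 to -11 mm.
- hold_bar (a joint): Hinge of the steel hold-down bar, rad: 0 = down, level, at rest in its catch (about 3 mm above the panel); grows as the bar is swung up and back about bar_hinge; about 1.57 = upright; limit 1.95. Starts open at 1.65 to 1.9. The hinge is stiff (0.08 N m): the bar stays where it is left and has to be taken all the way down.
- bar_knob (a point): Centre of the red knob on the free end of the bar, a roller of 20 mm diameter and 20 mm length lying along the jig's y; 167 mm from the hinge axis. With the bar down it is 30 mm above the worktop, 97 mm towards -x and 22 mm towards -y from the jig's origin, clear of the front of the bed. The bar itself is 10 mm wide and 10 mm thick.
- bar_hinge (a point): Hinge axis of the bar (along the jig's y), at (x +70, y -22, z +30) mm in the frame of panel_jig.
- orange_tin: Bystander: small orange lever-lid tin, 68 mm wide, 79 mm high; origin at the centre of its underside.
- tape_roll: Bystander: roll of masking tape, 98 mm wide, 25 mm high; origin at the centre of its underside.
- teal_bottle: Bystander: white bottle with a teal band and blue nozzle, 50 mm wide, 159 mm high; origin at the centre of its underside.

How it is judged:
By the outcome, as a careful person would: the job done as asked, in the order asked, and still so for the second after the job is handed in, with the robot touching nothing.
Of cup_0, cup_1, cup_2, cup_3 only 2 to 4 are there at a start; the rules pass over those that are not, and their reading is None.
At some moment in a run one of test_panel may be knocked a few centimetres aside while the robot is not near it.
It also fails if it takes over 210 s, if anything falls off the work surface, if the arm or the gripper's body presses on something with over 40 N, if the wrist force passes 120 N, or if a joint passes its speed limit or range.

### The arm

A 6-joint arm with a two-finger parallel gripper is mounted at the origin on a cart in front of the work surface, level with it; the furniture and walls round the work are solid. World frame = base frame: x ahead of the robot, y to its left, z up, the work surface at z = 0. Lengths are in m, angles in degrees, forces in N, time in s.
With the tool pointing down it reaches from about 0.375 to 0.75 m from the base axis. Payload 9 kg.
Tool frame: the origin (TCP) lies where the fingers leave the gripper's body, on its centre line; the fingertips stand 73 mm ahead of it and the grasp point (between the pads) lies 54 mm ahead of it (robot.tip_reach is the distance from the TCP to the fingertips, in m); z points along the fingers, y is the line along which they close (so a half turn about z gives the same grasp; the last joint's range is limited). The gripper opens to 85 mm and grips with 20 to 120 N. Pads are 22 mm wide; open, the fingers measure 114 mm over their backs; the gripper's body (76 mm by 85 mm) begins 54 mm behind the grasp point. The pads swing forward as they close: fully open they stand 13 mm farther back than shut.
Start: joints at [-86.442, 5.964, 5.575, 89.605, 0, 77.527], TCP at [0.166, -0.577, 0.304] pointing down, gripper open.
Joint ranges: [-171.21, 171.21], [-48.23, 106.86], [-62.78, 66.21], [-105.2, 120.99], [-86.42, 89.51], [-180, 180]. Speed limits (degrees/s): [127.2, 127.2, 147.25, 180, 180, 180].

### API

Orientations are given as [roll, pitch, yaw] about the fixed x, y, z axes, in that order (R = Rz(yaw) Ry(pitch) Rx(roll)).
In Python, from plant import robot gives the robot as it stands. Calls block until the motion is done:
- robot.move_pose(position, orientation): joint-space move of the TCP to a pose.
- robot.line_to(position, vel=0.15, rotation=None, guard=None): straight line of the TCP; rotation=None keeps the orientation; vel is the mean speed in m/s. With guard (N) it stops when the force on the tool has changed by that much, and returns True; else False.
- robot.goto_joints(angles): joint-space move.
- robot.set_gripper(opening): finger opening in m; the grip force is fixed at half the most; returns when the fingers have stopped.
- robot.pause(seconds).
- robot.ik(position, orientation): joint angles nearest the present ones, or None.
- robot.observe(): the state.
- robot.grab_frame(name): name is "side" or "top"; returns the picture (384x512x3 uint8, blue, green, red); there is no depth.
- robot.get_calibration(name): a dict with "vertical_fov" (degrees; the focal length in pixels is half the picture's height over the tangent of half this angle, whatever the lens; pixels are square), "cx", "cy" (the principal point, pixels), "rvec" (rotation vector, rad) and "tvec" (3), from world to camera coordinates, as OpenCV has them. Camera axes: x right, y down, z forward; pixel columns grow to the right and rows downward; lengths in m; the calibration is good to about 2 mm. A picture is of the moment at which its call begins. get_calibration takes no time and is no camera call.
A pose or a line that the arm cannot do raises robot.IKError and nothing moves.
- robot.job_done(): hands the job in; it is judged then, once.
The state is a dict: "time": time; "q": joint angles; "qvel": joint speeds; "joint_torque": joint torques, N m; "tool_pos": TCP position; "tcp_rot": TCP orientation; "ft_force": force on the tool from outside, world axes, zero at the start; "torque": the same for the moment, N m; "gripper_width": finger opening in m; "gripper_force": force on a finger pad.
Only numpy, scipy, OpenCV 4.12 (cv2) and the standard library are available. Lean on these libraries where they do the work, as an engineer would, in place of code of your own. Each camera call takes 0.05 s, during which the arm holds its last target. There are 200 camera calls.

## Working session

There is one attempt and no reset: what is moved stays moved. The work goes in short steps, each a Python script; the robot and the scene stay as the last script left them, time stands still between calls to the robot, and variables do not carry over. Pictures are saved under pics/ and viewed, at most 14 in all, crops included, and the job is handed in when it is done.

```bash
ls; mkdir -p pics
python3 - <<'E'
from plant import robot
import cv2
for n in("top","side"):
    cv2.imwrite(f"pics/{n}0.png",robot.grab_frame(n)); print(n,robot.get_calibration(n))
o=robot.observe(); print(o['tool_pos'],o['tcp_rot'],o['time'])
E
```

```text
pics
top {'vertical_fov': 43.57700084846102, 'cx': 262.83498297699094, 'cy': 191.48523864533695, 'rvec': array([ 2.19301359, -2.15802202,  0.12714447]), 'tvec': array([0.00508061, 0.51465001, 1.71922362])}
side {'vertical_fov': 55.58012975787531, 'cx': 262.8773842348472, 'cy': 195.60583371670157, 'rvec': array([ 1.43393044, -2.16855026,  0.86213887]), 'tvec': array([0.23623655, 0.36073084, 1.13538658])}
[ 0.16569464 -0.57644512  0.30320425] [-1.79932835e+02 -1.40675224e-02  1.60317224e+01] 0.1
```

View pics/top0.png

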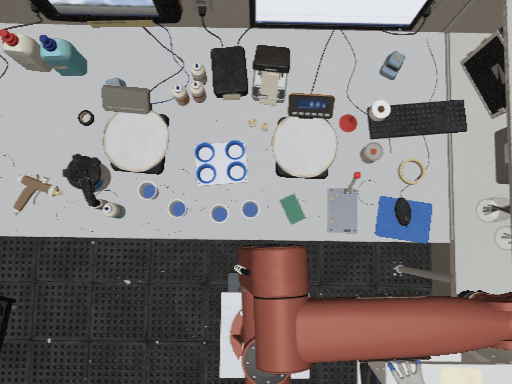

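View pics/side0.png

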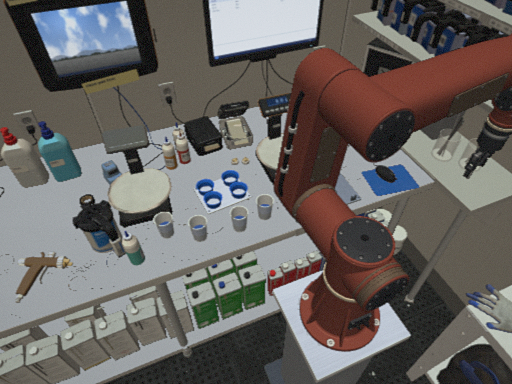

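The top view shows four cups near (148,190), (177,208), (220,213) and (250,209). The rack is at (220,163), the panel at (291,208), and the jig at (342,210) with its red knob at (357,175). Next I'll zoom in and measure.

```bash
cat > h.py <<'E'
import numpy as np, cv2
from plant import robot
CAL={n:robot.get_calibration(n) for n in("top","side")}
def K(n):
    c=CAL[n]; f=192/np.tan(np.radians(c["vertical_fov"]/2)); return np.array([[f,0,c["cx"]],[0,f,c["cy"]],[0,0,1]])
def ray(n,uv):
    R=cv2.Rodrigues(CAL[n]["rvec"])[0]; d=R.T@np.linalg.inv(K(n))@np.array([uv[0],uv[1],1.]); return -R.T@CAL[n]["tvec"].ravel(),d
def onz(n,uv,z):
    o,d=ray(n,uv); return (o+d*(z-o[2])/d[2])[:2]
def px(n,p):
    return cv2.projectPoints(np.float64(p).reshape(-1,3),CAL[n]["rvec"],CAL[n]["tvec"],K(n),None)[0].reshape(-1,2)
def crop(im,u0,u1,v0,v1,s,name):
    cv2.imwrite(name,cv2.resize(im[v0:v1,u0:u1],None,fx=s,fy=s,interpolation=cv2.INTER_CUBIC))
def blobs(im,lo,hi,amin=15,box=None):
    m=cv2.inRange(cv2.cvtColor(im,cv2.COLOR_BGR2HSV),np.array(lo),np.array(hi))
    if box: k=np.zeros_like(m); k[box[2]:box[3],box[0]:box[1]]=255; m&=k
    c,_=cv2.findContours(m,cv2.RETR_EXTERNAL,cv2.CHAIN_APPROX_NONE)
    return [x for x in c if cv2.contourArea(x)>=amin]
E
python3 - <<'E'
from h import *
im=robot.grab_frame("top"); s=robot.grab_frame("side")
crop(im,130,390,125,245,3,"pics/c1.png")
for c in blobs(im,(45,60,40),(90,255,255),50,(270,320,180,240)):
    r=cv2.minAreaRect(c); print("panel",r,onz("top",r[0],.012), [onz("top",p,.012).round(4) for p in cv2.boxPoints(r)])
for c in blobs(im,(100,90,60),(125,255,255),15,(185,265,130,190)):
    (e,r)=cv2.minEnclosingCircle(c); print("collar",e,r,onz("top",e,.04),cv2.contourArea(c))
for c in blobs(im,(95,60,60),(125,255,255),8,(130,265,180,230)):
    (e,r)=cv2.minEnclosingCircle(c); print("cup",e,r,onz("top",e,.005),cv2.contourArea(c))
E
```

```text
panel ((292.1266784667969, 208.57876586914062), (26.648910522460938, 15.310708045959473), 65.55604553222656) [ 0.45499571 -0.09483146] [array([ 0.4871, -0.0488]), array([ 0.5113, -0.0997]), array([ 0.423 , -0.1407]), array([ 0.3991, -0.09  ])]
collar (205.93373107910156, 173.062255859375) 9.990476608276367 [0.57653238 0.2201561 ] 280.0
collar (236.233642578125, 170.7056121826172) 9.949563026428223 [0.58704618 0.11095446] 280.0
collar (204.3076934814453, 151.6923065185547) 9.8780517578125 [0.65468375 0.22819041] 271.5
collar (234.6999969482422, 149.5) 9.794998168945312 [0.66476125 0.11815512] 273.0
cup (219.86231994628906, 213.97825622558594) 7.154035568237305 [0.4313829 0.1689131] 137.5
cup (249.92156982421875, 209.59803771972656) 7.103748798370361 [0.44920673 0.05934771] 141.0
cup (178.80526733398438, 208.93157958984375) 7.162901401519775 [0.44741294 0.31923585] 129.0
cup (149.35714721679688, 191.17857360839844) 6.955221176147461 [0.51080742 0.42905618] 113.5
cup (206.0, 180.0) 7.000100135803223 [0.55566051 0.22292892] 20.0
```

View pics/c1.png

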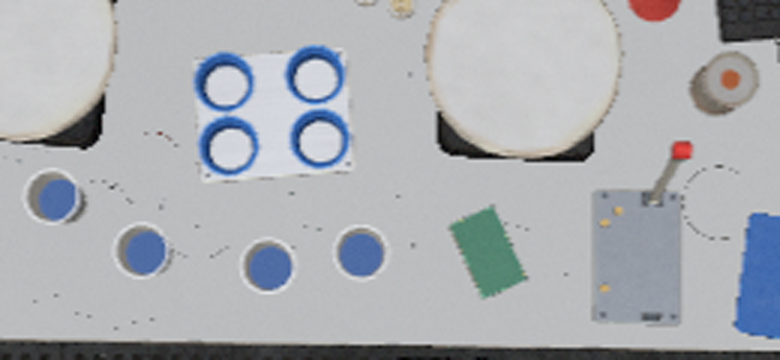

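The crop shows the rack's four collars, all empty, and four cups with white rims. The jig has its brass pins on the left (world +y), so jig +x points away from the robot, with the hinge at the far right and the knob at (357,175). Now I'll measure the rims, jig and knob precisely.

View pics/s1.png

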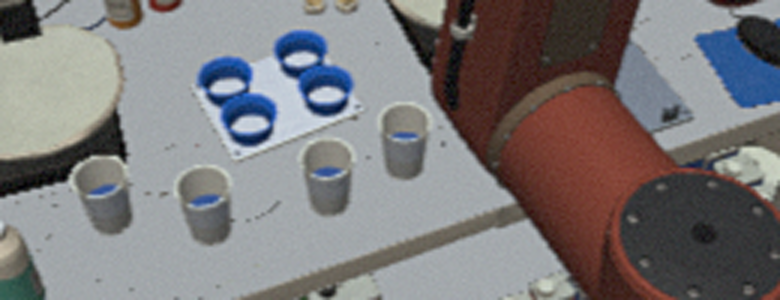

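The side crop confirms four upright cups, the rack and part of the jig. The measurements agree with each other, so I'll start with the panel.

```bash
cat >> h.py <<'E'
JO=np.array([.4525,-.2712]); HX,HY,HZ=.5225,-.2932,.030
def panel():
    out=[]
    for c in blobs(robot.grab_frame("top"),(45,60,40),(90,255,255),50,(200,400,150,240)):
        r=cv2.minAreaRect(c); p=[onz("top",q,.012) for q in cv2.boxPoints(r)]
        e=p[1]-p[0]; f=p[2]-p[1]; l=e if np.hypot(*e)>np.hypot(*f) else f
        y=np.degrees(np.arctan2(l[1],l[0])); y=(y+90)%180-90
        out.append((np.mean(p,0),y,np.hypot(*e),np.hypot(*f)))
    return out
def st(t=""):
    o=robot.observe(); print(t,"t",round(o["time"],1),"pos",np.round(o["tool_pos"],4),"w",round(o["gripper_width"],4),"gf",round(o["gripper_force"],1),"F",np.round(o["ft_force"],1)); return o
E
python3 - <<'E'
from h import *
p=panel(); print(p); c,y,_,_=p[0]
for a in (0,180):
  print(a,robot.ik([*c,.2],[180,0,y+a]),robot.ik([*JO,.2],[180,0,a]))
robot.set_gripper(.076)
robot.move_pose([*c,.22],[180,0,y]); p2=panel(); print(p2)
robot.line_to([*c,.10]); st("above")
g=robot.line_to([*c,.060],vel=.025,guard=4); o=st(f"touch {g}")
z=o["tool_pos"][2]
robot.line_to([*c,z+.004],vel=.03); robot.set_gripper(.05); st("grip")
E
```

```text
[(array([ 0.45511269, -0.09480462]), np.float64(24.94222842380313), np.float64(0.05630029885376933), np.float64(0.09734896953833369))]
0 [-27.95444147 -17.9434639  -27.61236549  80.33109842   0.
 127.10333011] [-45.15697639  -6.38652534 -17.54657969  78.83994565   0.
 134.84302361]
180 [-27.95444147 -17.9434639  -27.61236549  80.33109842   0.
 -52.89666989] [-45.15697639  -6.38652534 -17.54657969  78.83994565   0.
 -45.15697639]
[]
above t 3.8 pos [ 0.4556 -0.0951  0.1009] w 0.0759 gf 0.0 F [-0.3 -0.1  1.1]
touch True t 5.1 pos [ 0.455  -0.0948  0.063 ] w 0.0762 gf 2.9 F [-0.9  0.3  5.4]
grip t 5.7 pos [ 0.4559 -0.0954  0.0681] w 0.0586 gf 70.0 F [ 0.5 -0.2  8.6]
```

Run:
```python
from h import *
c=robot.observe()["tool_pos"][:2]
robot.line_to([*c,.18],vel=.15); st("lift")
t=JO+[-.007,-.006]
robot.move_pose([*t,.18],[180,0,0]); robot.line_to([*t,.10],vel=.1); st("over")
g=robot.line_to([*t,.074],vel=.025,guard=5); o=st(f"down {g}")
robot.set_gripper(.082); robot.pause(.2); st("rel")
robot.line_to([*t,.20],vel=.15)
robot.move_pose([.45,.0,.25],[180,0,0]); print(panel())
crop(robot.grab_frame("top"),290,400,150,250,5,"pics/j1.png")
```

```text
lift t 6.6 pos [ 0.4554 -0.0951  0.1788] w 0.0587 gf 64.3 F [ 0.3 -0.3 -1.5]
over t 8.3 pos [ 0.4458 -0.2775  0.1007] w 0.0582 gf 64.3 F [-0.2 -0.5 -1.2]
down True t 9.1 pos [ 0.4454 -0.2771  0.0781] w 0.0585 gf 68.5 F [-0.6  0.9  6. ]
rel t 9.7 pos [ 0.4449 -0.2766  0.0774] w 0.082 gf 0.0 F [ 0.5  0.5 -0. ]
[(array([ 0.44560537, -0.27935008]), np.float64(-0.18759457787393785), np.float64(0.05515781853894791), np.float64(0.09521362228337275))]
```

View pics/j1.png

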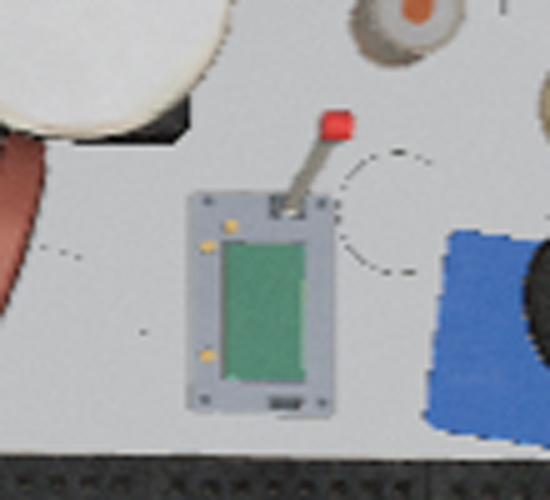

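The panel lies flat on the bed, just short of the pins. The picture also shows the knob up at crop (337,125). Next I'll push the panel home with the closed fingers.

```bash
cat >> h.py <<'E'
def push(axis,first):
    if axis=="y": a=JO+[0,-.0445-.018]; b=JO+[0,-.0445+.006]
    else: a=JO+[-.061-.017,.017]; b=JO+[-.061+.006,.017]
    robot.move_pose([*a,.17],[180,0,0]) if first else robot.line_to([*a,.11],vel=.15)
    g=robot.line_to([*a,.086],vel=.08,guard=8)
    if g: st("UNEXPECTED contact down"); return
    g=robot.line_to([*b,.086],vel=.025,guard=9); o=st(f"push {axis} {g}"); print("rel",(o["tool_pos"][:2]-JO)*1000)
    m=a*.25+o["tool_pos"][:2]*.75
    robot.line_to([*m,.086],vel=.05); robot.line_to([*m,.115],vel=.1)
E
python3 - <<'E'
from h import *
robot.set_gripper(0)
push("y",1); push("x",1); push("y",1); push("x",1)
robot.line_to([*robot.observe()["tool_pos"][:2],.2])
robot.move_pose([.45,.0,.25],[180,0,0]); print(panel())
crop(robot.grab_frame("top"),290,400,150,250,5,"pics/j2.png"); st()
E
```

```text
push y True t 15.9 pos [ 0.4522 -0.3128  0.0862] w -0.0003 gf 1.7 F [-0.8 -3.8 -0.5]
rel [ -0.26283449 -41.55636731]
push x True t 19.0 pos [ 0.3909 -0.254   0.0856] w 0.0003 gf 1.0 F [-1.8 -0.1  2. ]
rel [-61.64750322  17.18748072]
push y True t 22.3 pos [ 0.4527 -0.3126  0.0865] w 0.0001 gf 1.6 F [ 0.9 -3.3 -0.1]
rel [  0.23834805 -41.44733229]
push x True t 25.4 pos [ 0.3909 -0.254   0.0856] w -0.0 gf 0.8 F [-1.2 -1.1  0.9]
rel [-61.55449894  17.20605957]
[(array([ 0.45281134, -0.27202665]), np.float64(-0.16310672167014673), np.float64(0.05517446941414164), np.float64(0.09528809977053032))]
 t 28.0 pos [ 0.4499 -0.0011  0.2494] w 0.0002 gf 0.0 F [-1.  -0.8 -0.2]
```

View pics/j2.png

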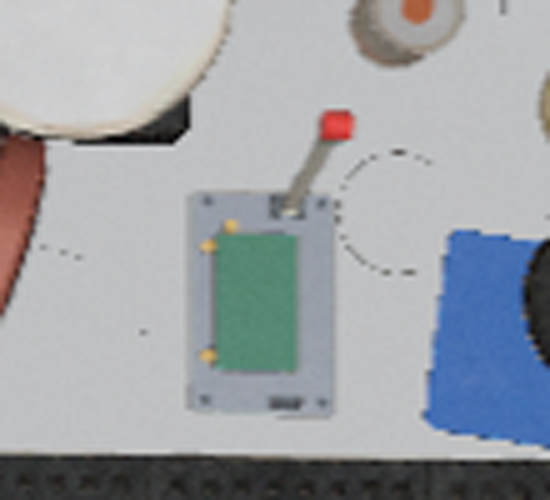

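The panel now touches all three pins. Its top edge is at crop row 233 and its left edge at column 216, right against the brass. Next comes the bar.

```bash
cat >> h.py <<'E'
def knob(th): return np.array([HX-.167*np.cos(th),HY,HZ+.167*np.sin(th)])
def theta():
    c=max(blobs(robot.grab_frame("top"),(0,120,100),(8,255,255),6,(320,370,155,250)),key=cv2.contourArea)
    M=cv2.moments(c); uv=(M["m10"]/M["m00"],M["m01"]/M["m00"])
    T=np.linspace(0,1.95,400); P=px("top",[knob(t) for t in T]); d=np.hypot(*(P-uv).T); i=d.argmin()
    return T[i],d[i],onz("top",uv,knob(T[i])[2])
E
python3 - <<'E'
from h import *
th,d,xy=theta(); print(th,d,xy,knob(th))
k=knob(th); k[1]=(k[1]+xy[1])/2
robot.set_gripper(.05)
robot.move_pose([k[0],k[1],k[2]+.13],[180,0,0])
g=robot.line_to([k[0],k[1],k[2]+.058],vel=.06,guard=6); st(f"over {g}")
robot.set_gripper(.024); st("24")
robot.set_gripper(.010); st("grip")
print(robot.observe()["torque"])
E
```

```text
1.7887218045112783 0.1764448254172791 [ 0.55850662 -0.29377448] [ 0.55860617 -0.2932      0.19305013]
over False t 31.2 pos [ 0.5588 -0.2936  0.2516] w 0.0504 gf 0.0 F [0.2 0.9 0.4]
24 t 31.5 pos [ 0.5586 -0.2935  0.2511] w 0.0236 gf 0.0 F [ 0.1  0.6 -0.1]
grip t 31.7 pos [ 0.5587 -0.2935  0.2513] w 0.0186 gf 59.3 F [-0.2  0.8  2.1]
[ 0.19244625 -0.04766056 -0.0857689 ]
```

Run:
```python
from h import *
off=np.array([0,-.0003,.058]); mx=0
for t in np.linspace(1.7887,0,19)[1:]:
    g=robot.line_to(knob(t)+off,vel=.10,guard=30); F=np.linalg.norm(robot.observe()["ft_force"]); mx=max(mx,F)
    if g: st(f"guard at {t:.2f}"); break
st("end"); print("maxF",mx)
```

```text
end t 37.4 pos [ 0.3553 -0.2929  0.0881] w 0.0189 gf 85.1 F [-3.7  6.7  2.5]
maxF 12.84553643637771
```

Run:
```python
from h import *
p=robot.observe()["tool_pos"]
g=robot.line_to([p[0],p[1],.083],vel=.02,guard=18); st(f"press {g}")
robot.set_gripper(.05); robot.pause(.1); st("open")
robot.line_to([p[0],p[1],.2],vel=.15)
robot.move_pose([.45,.0,.25],[180,0,0]); print(panel(),theta()); st()
crop(robot.grab_frame("top"),290,400,150,250,5,"pics/j3.png")
```

```text
press False t 37.8 pos [ 0.3552 -0.2928  0.0838] w 0.019 gf 85.2 F [-4.4  5.1  3.7]
open t 38.4 pos [ 0.3553 -0.293   0.0832] w 0.0498 gf 0.0 F [-0.7 -0.1 -0.1]
[(array([ 0.45272174, -0.26652314]), np.float64(-0.12638001604216242), np.float64(0.0441353630505379), np.float64(0.09527788254268854))] (np.float64(0.06353383458646616), np.float64(0.4260531312883974), array([ 0.35443394, -0.2937593 ]))
 t 40.6 pos [ 0.4499 -0.001   0.2496] w 0.0501 gf 0.0 F [ 0.9 -0.1  0.1]
```

View pics/j3.png

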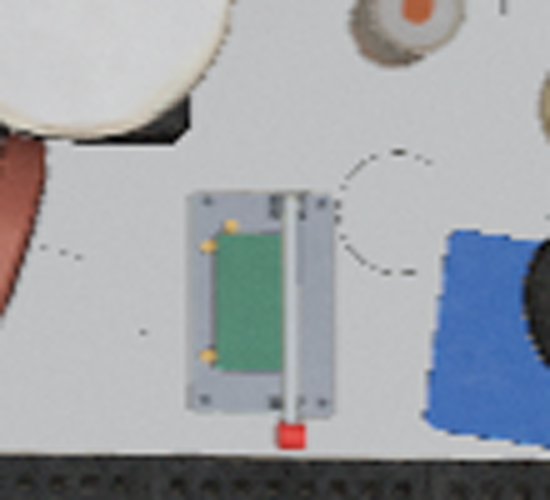

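The bar lies across the panel between the catch cheeks, with the knob at crop (291,436). To be sure it's fully down, I'll press the knob from above with the closed fingers and read the contact height.

Run:
```python
from h import *
robot.set_gripper(0)
k=[.3565,-.2935]
robot.move_pose([*k,.17],[180,0,0]); robot.line_to([*k,.125],vel=.1)
g=robot.line_to([*k,.095],vel=.02,guard=10); st(f"press {g}")
robot.line_to([*k,.2],vel=.15); st()
```

```text
press True t 43.8 pos [ 0.3565 -0.2937  0.1122] w 0.0002 gf 4.8 F [-2.   2.4  9.1]
 t 44.5 pos [ 0.3563 -0.2932  0.1989] w -0.0 gf 0.0 F [-0.4 -0.2 -0.2]
```

Contact came at TCP z 0.1122, so the knob's top is at 0.0396 and the bar is fully down. Now the cups, starting with one to check the method.

```bash
cat >> h.py <<'E'
YAW=5.5; SEATS={0:(.5765,.2202),1:(.5870,.1110),2:(.6547,.2282),3:(.6648,.1182)}
CUPS={"A":(.5050,.4155),"B":(.4443,.3122),"C":(.4309,.1655),"D":(.4473,.0588)}
def cup(c,s):
    c=CUPS[c]; s=SEATS[s]; R=[180,0,YAW]
    robot.set_gripper(.085)
    robot.move_pose([*c,.24],R); robot.line_to([*c,.17],vel=.2)
    if robot.line_to([*c,.1115],vel=.06,guard=5): st("CONTACT on descent"); return False
    robot.set_gripper(.03); o=st("grip")
    if not .052<o["gripper_width"]<.068: return False
    robot.line_to([*c,.26],vel=.15); robot.line_to([*s,.26],vel=.2); robot.line_to([*s,.160],vel=.12)
    g=robot.line_to([*s,.1165],vel=.03,guard=6); o=st(f"seat {g}")
    if o["tool_pos"][2]>.126: return False
    robot.set_gripper(.083); robot.pause(.1); robot.line_to([*s,.26],vel=.2)
    return True
E
python3 - <<'E'
from h import *
im=robot.grab_frame("top")
for c in blobs(im,(95,60,60),(125,255,255),60,(130,265,180,230)):
    e,r=cv2.minEnclosingCircle(c); print(onz("top",e,.03).round(4),onz("top",e,.05).round(4))
print(cup("D",3)); st()
E
```

```text
[0.43  0.167] [0.4289 0.1655]
[0.4476 0.059 ] [0.4463 0.0588]
[0.4458 0.3152] [0.4446 0.312 ]
[0.5074 0.4227] [0.5054 0.4183]
grip t 48.7 pos [0.4479 0.0588 0.1125] w 0.0621 gf 63.9 F [-0.1  0.8  5. ]
seat True t 53.3 pos [0.6648 0.1183 0.1205] w 0.0622 gf 64.8 F [-1.1  0.5  5.4]
True
 t 54.6 pos [0.6644 0.1182 0.2585] w 0.0831 gf 0.0 F [ 1.  -0.1 -0.6]
```

That cup seated exactly 8 mm above its pick height, so it's fully home. On to the other three.

Run:
```python
from h import *
for c,s in(("A",2),("B",0),("C",1)):
    ok=cup(c,s); print(c,ok)
    if not ok: break
else:
    robot.move_pose([.30,-.45,.35],[180,0,0])
st(); print(panel(),theta())
im=robot.grab_frame("top"); crop(im,120,420,120,245,2.6,"pics/f1.png"); crop(robot.grab_frame("side"),130,390,140,290,3,"pics/f2.png")
```

```text
grip t 61.5 pos [0.5055 0.4159 0.1125] w 0.0626 gf 63.9 F [-0.6  0.8  5.5]
seat True t 65.8 pos [0.654  0.2278 0.1362] w 0.0623 gf 65.1 F [-1.1 -1.6 -0.8]
A False
 t 65.8 pos [0.654  0.2278 0.1362] w 0.0623 gf 65.1 F [-1.1 -1.6 -0.8]
[(array([ 0.45272174, -0.26652314]), np.float64(-0.12638001604216242), np.float64(0.0441353630505379), np.float64(0.09527788254268854))] (np.float64(0.009774436090225564), np.float64(0.2833340196811694), array([ 0.3544964 , -0.29326735]))
```

View pics/f1.png

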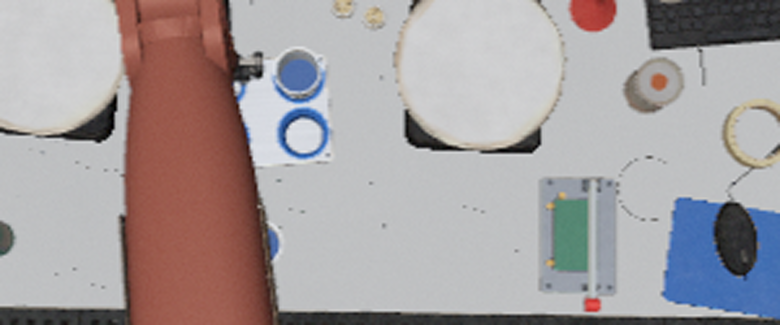

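View pics/f2.png

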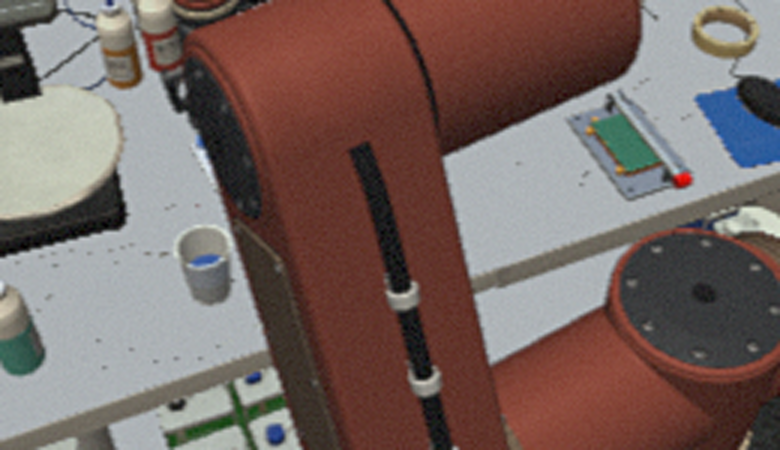

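Cup A stopped about 16 mm short of the floor with almost no lateral force, so it may only have brushed the flare. The panel and bar are still fine. I'll carry on down with a firmer guard.

Run:
```python
from h import *
s=robot.observe()["tool_pos"][:2]
for i in range(3):
    g=robot.line_to([*s,.1165],vel=.03,guard=8); o=st(f"down {g}"); print(o["torque"].round(2))
    if o["tool_pos"][2]<.124: break
```

```text
down True t 66.5 pos [0.6535 0.2267 0.1219] w 0.0626 gf 65.1 F [-0.5 -1.3 -0.7]
[-0.37  0.08 -0.03]
```

Run:
```python
from h import *
s=robot.observe()["tool_pos"][:2]
robot.set_gripper(.083); robot.pause(.2); st("rel")
robot.line_to([*s,.1215],vel=.03); robot.set_gripper(.03); st("regrip")
g=robot.line_to([*s,.1165],vel=.02,guard=8); st(f"down {g}")
robot.set_gripper(.083); robot.pause(.1); robot.line_to([*s,.26],vel=.2)
robot.move_pose([.45,.0,.28],[180,0,YAW])
im=robot.grab_frame("top")
for c in blobs(im,(95,60,60),(125,255,255),60,(130,265,130,230)):
    e,r=cv2.minEnclosingCircle(c); print(np.round(e,1),round(r,1),onz("top",e,.04).round(4))
crop(im,120,320,120,245,3,"pics/f3.png"); crop(robot.grab_frame("side"),130,330,140,260,4,"pics/f4.png")
```

```text
rel t 67.1 pos [0.6539 0.2267 0.1228] w 0.0831 gf 0.0 F [-0.4  0.3 -0.4]
regrip t 67.6 pos [0.6538 0.2269 0.122 ] w 0.063 gf 64.6 F [-1.2  1.2  4.5]
down True t 67.8 pos [0.6545 0.227  0.122 ] w 0.063 gf 64.3 F [-1.5 -0.3  6.4]
[219.9 214. ] 7.2 [0.4295 0.1663]
[178.8 208.9] 7.2 [0.4452 0.3136]
[236.2 170.8] 10.1 [0.5866 0.1112]
[208.  164.5] 18.9 [0.6079 0.2135]
[203.3 150.9] 7.0 [0.6575 0.232 ]
[234.6 150. ] 9.8 [0.6629 0.1184]
```

View pics/f4.png

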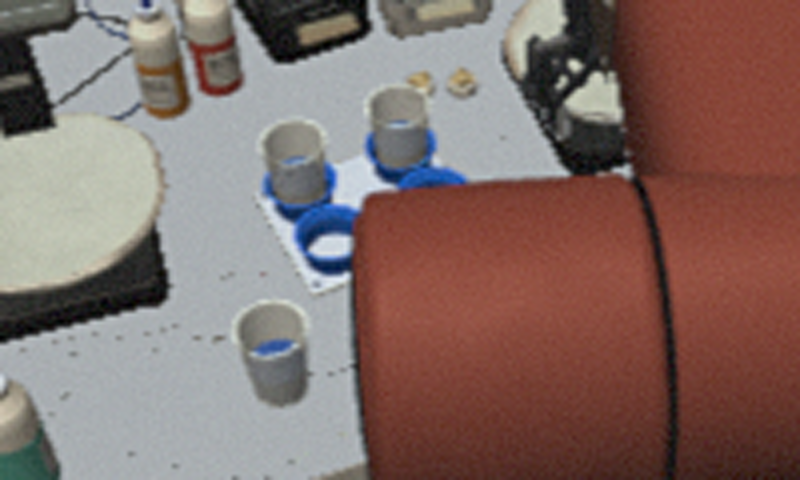

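View pics/f3.png

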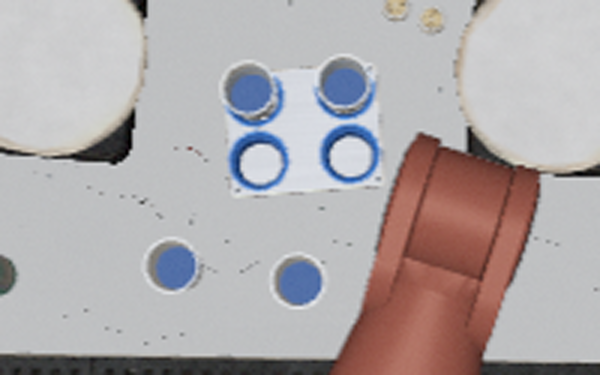

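The side crop shows both cups upright and deep in the far collars; the A rim is at (297,125) and the D rim at (400,90). I'll carry on with B and C, using a slightly firmer guard.

```bash
sed -i 's/vel=.03,guard=6); o=st(f"seat/vel=.03,guard=9); o=st(f"seat/' h.py
python3 - <<'E'
from h import *
for c,s in(("B",0),("C",1)):
    ok=cup(c,s); print(c,ok)
    if not ok: break
else:
    robot.move_pose([.30,-.45,.35],[180,0,0])
    robot.pause(.3)
    crop(robot.grab_frame("side"),170,270,150,225,8,"pics/g2.png"); 
    im=robot.grab_frame("top"); crop(im,120,420,120,245,2.6,"pics/g1.png")
    for k,s in SEATS.items(): print(k,"exp px top rim",px("top",[[*s,.094]]),"side",px("side",[[*s,.094]]))
    print(panel(),theta())
st()
E
```

```text
grip t 80.8 pos [0.4449 0.3125 0.1125] w 0.0619 gf 63.8 F [-0.4  1.   6.4]
seat True t 85.1 pos [0.5767 0.2202 0.1205] w 0.0622 gf 64.6 F [-1.1 -0.6  5.4]
B True
grip t 93.7 pos [0.4315 0.1657 0.1125] w 0.0626 gf 63.8 F [-0.7  0.4  5.3]
seat True t 98.0 pos [0.5872 0.1111 0.1204] w 0.0621 gf 64.7 F [0.1 0.4 5.8]
C True
0 exp px top rim [[204.33766254 170.90819163]] side [[211.57697749 187.93445235]]
1 exp px top rim [[235.60576792 168.48354249]] side [[237.87556829 178.26924543]]
2 exp px top rim [[202.67753705 148.8554698 ]] side [[203.45026799 175.22878559]]
3 exp px top rim [[234.0270561  146.59132976]] side [[229.32787883 166.20433346]]
[(array([ 0.45272174, -0.26652314]), np.float64(-0.12638001604216242), np.float64(0.0441353630505379), np.float64(0.09527788254268854))] (np.float64(0.009774436090225564), np.float64(0.2833340196811694), array([ 0.3544964 , -0.29326735]))
 t 102.1 pos [ 0.3001 -0.45    0.35  ] w 0.0835 gf 0.0 F [-0.2 -0.3  0.8]
```

View pics/g2.png

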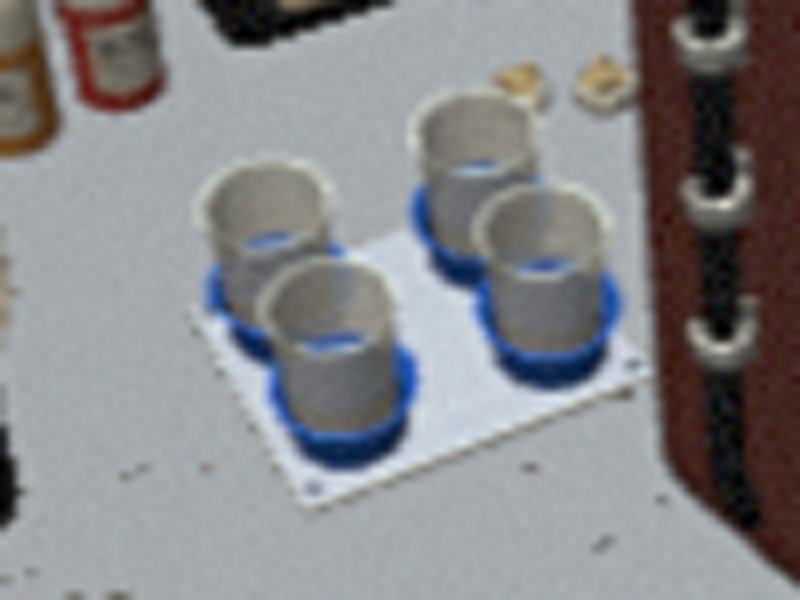

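View pics/g1.png

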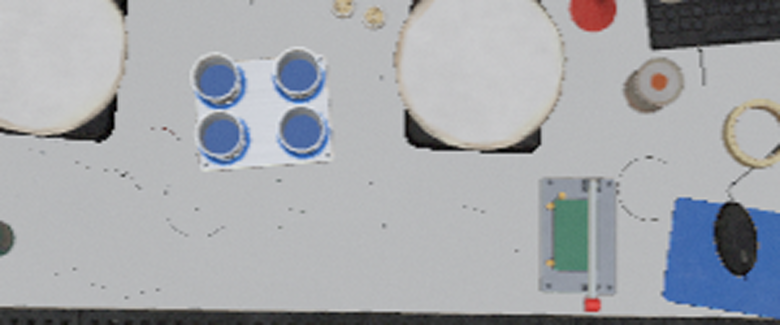

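All four cups look seated and upright, and the bar and panel are unchanged. Cup A had a hesitant descent, so I'll press its rim gently with both fingertips and compare the contact height with cup B.

Run:
```python
from h import *
robot.set_gripper(.055)
for s in (SEATS[2],SEATS[0]):
    robot.move_pose([*s,.24],[180,0,YAW]); robot.line_to([*s,.18],vel=.2)
    g=robot.line_to([*s,.150],vel=.02,guard=8); st(f"rim {g}"); robot.line_to([*s,.24],vel=.15)
robot.move_pose([.30,-.45,.35],[180,0,0]); st()
im=robot.grab_frame("top")
for c in blobs(im,(95,60,60),(125,255,255),60,(130,265,130,230)): print(cv2.minEnclosingCircle(c))
print(panel(),theta()); crop(robot.grab_frame("side"),170,270,150,225,8,"pics/g3.png")
```

```text
rim True t 108.0 pos [0.6548 0.2282 0.1621] w 0.0551 gf 2.8 F [-0.9  0.1  4.2]
rim True t 110.4 pos [0.5766 0.2202 0.1621] w 0.0552 gf 3.6 F [-1.3  0.7  7.3]
 t 115.2 pos [ 0.3002 -0.4499  0.35  ] w 0.0552 gf 0.0 F [ 0.  -0.4 -0.7]
((204.5, 172.0), 7.159010887145996)
((236.25, 171.0), 10.077921867370605)
((203.276123046875, 150.91790771484375), 6.992159366607666)
((234.5, 150.0), 9.962529182434082)
[(array([ 0.45272174, -0.26652314]), np.float64(-0.12638001604216242), np.float64(0.0441353630505379), np.float64(0.09527788254268854))] (np.float64(0.009774436090225564), np.float64(0.2833340196811694), array([ 0.3544964 , -0.29326735]))
```

View pics/g3.png

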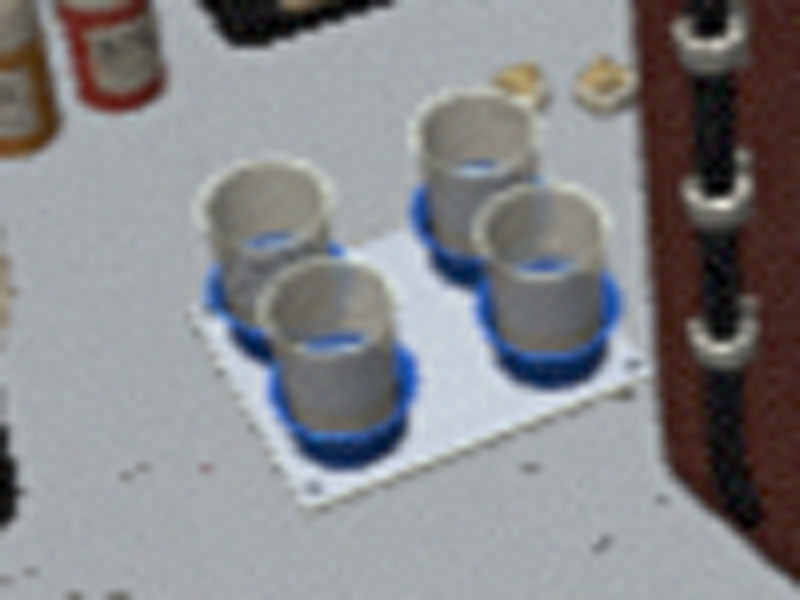

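Both rims made contact at the same height (TCP z 0.1621), so cup A is home. The picture shows all four cups upright.

```bash
python3 -c "
from plant import robot
print(robot.job_done())"
```

```text
the job is handed in; nothing more can be done
None
```

The job is handed in: the panel is against all three pins with the hold-down bar resting in its catch, all four cups are home in the rack, and the tin, tape and bottle were not touched (about 115 s of the 210 s used; the verdict was not shown).

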